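Flag the loose clamp

TASK

The clamping lever on one of the two cream assembly jigs has come loose. Find out which by pushing lightly sideways on the end of a lever: a tight one stands fast, the loose one gives; swing the loose one round by 20 degrees or more, and do not force the tight one. Then stand the orange marker upright in the middle of the blue pad of the jig with the loose lever and let go; leave the green marker where it is.

Things in the scene. Friction and masses are not known exactly. Their poses are not given: they have to be found in the camera images.
- clamp_a: fixed cream jig, one of two alike; its lever may be the tight or the loose one. Origin at table level on the lever's upright pivot axis. Base plate x -165 to 75, y -60 to 60 mm, 20 high; on it a block x -60 to 70, y -50 to 50 mm, 45 high, with an aluminium shaft and steel strap, top 60. Blue pad, 56 mm round, flat on the base plate (20 mm above the table), centre x -120, y 0 mm
- lever_a_tip (a point): end of clamp_a's black clamping lever, 80 mm from the pivot, 72 mm up. Level bar 14 mm wide, 64 to 80 mm up, ending here in a 22 mm ball; hub 26 mm, top 84. Starts within 30 deg of the jig's +y; turns 20 deg or more anticlockwise, 55 or more clockwise (from above). Loose: gives at 2-4 N pushed sideways here, stays where left. Tight: holds over 80 N
- clamp_b: fixed cream jig, one of two alike; its lever may be the tight or the loose one. Origin at table level on the lever's upright pivot axis. Base plate x -165 to 75, y -60 to 60 mm, 20 high; on it a block x -60 to 70, y -50 to 50 mm, 45 high, with an aluminium shaft and steel strap, top 60. Blue pad, 56 mm round, flat on the base plate (20 mm above the table), centre x -120, y 0 mm
- lever_b_tip (a point): end of clamp_b's black clamping lever, 80 mm from the pivot, 72 mm up. Level bar 14 mm wide, 64 to 80 mm up, ending here in a 22 mm ball; hub 26 mm, top 84. Starts within 30 deg of the jig's +y; turns 20 deg or more anticlockwise, 55 or more clockwise (from above). Loose: gives at 2-4 N pushed sideways here, stays where left. Tight: holds over 80 N
- orange_marker_center (a point): upright orange plastic marker peg: stem 26 mm across on a foot 38 mm across and 8 mm high, 70 mm tall in all, 60 g, loose. This point is on its axis at half height, 35 mm above its underside; its z axis points up the stem.
- green_marker_center (a point): upright green plastic marker peg: stem 26 mm across on a foot 38 mm across and 8 mm high, 70 mm tall in all, 60 g, loose. This point is on its axis at half height, 35 mm above its underside; its z axis points up the stem.
Not all that is in view belongs to the job. There is more than one size of the part that bears orange_marker_center; the job needs the middle-sized.

How it is judged:
On the way:
1. a lever has given: its end is at least 25 mm from where it was (distance of any of lever_a_tip, lever_b_tip from where it was at the start of the episode above 0.025 m), for 0.2 s.
At the end, for the whole second after the job is handed in: The orange marker stands upright (within 10 degrees), at rest and released, on the blue pad of the jig with the loose lever, within 20 mm of the pad's centre along each side of the jig; that lever's end is 25 mm or more from its start, the other's within 15 mm of its own (((x of orange_marker_center in the frame of clamp_a between -0.14 and -0.1 m and y of orange_marker_center in the frame of clamp_a between -0.02 and 0.02 m and distance of lever_a_tip from where it was at the start of the episode above 0.025 m and distance of lever_b_tip from where it was at the start of the episode below 0.015 m) or (x of orange_marker_center in the frame of clamp_b between -0.14 and -0.1 m and y of orange_marker_center in the frame of clamp_b between -0.02 and 0.02 m and distance of lever_b_tip from where it was at the start of the episode above 0.025 m and distance of lever_a_tip from where it was at the start of the episode below 0.015 m)) and angle between orange_marker_center's own z axis and vertical below 0.17 rad and height (world z) of orange_marker_center between 0.05 and 0.06 m and linear speed of orange_marker below 0.02 m/s); the robot touches nothing.
It fails at once if the fingers push on a jig or its lever with over 60 N (contact force between the fingers and clamp_a above 60 N or contact force between the fingers and clamp_b above 60 N).
It fails at once if the green marker is moved more than 30 mm (distance of green_marker_center from where it was at the start of the episode above 0.03 m).
It also fails if it takes over 51 s, if anything falls off the work surface, if the arm or the gripper's body presses on something with over 40 N, if the wrist force passes 120 N, or if a joint passes its speed limit or range.

ROBOT

A 6-joint arm with a two-finger parallel gripper is mounted at the origin on the work surface. World frame = base frame: x ahead of the robot, y to its left, z up, the work surface at z = 0. Lengths are in m, angles in rad, forces in N, time in s.
With the tool pointing down it reaches from about 0.425 to 0.925 m from the base axis. Payload 12.5 kg.
Tool frame: the origin (TCP) lies midway between the tips of the shut fingers; the grasp point (between the pads) lies 19 mm behind it; z points along the fingers, y is the direction in which the jaws open and shut (so a half turn about z gives the same grasp; the last joint's range is limited). The gripper opens to 85 mm and grips with 20 to 120 N. Pads are 22 mm wide; open, the fingers measure 114 mm over their backs; the gripper's body (76 mm by 85 mm) begins 54 mm behind the grasp point. The pads swing forward as they close: fully open they stand 13 mm farther back than shut.
Start: joints at [-0.106, 0.491, 1.559, -0, 1.092, -0.106], TCP at [0.625, 0, 0.231] pointing down, gripper open.
Joint ranges: [-3.1, 3.1], [-0.84, 2.19], [0.05, 2.79], [-1.13, 4.28], [0.06, 2.93], [-2.69, 2.69]. Speed limits (rad/s): [2.22, 2.22, 2.79, 3.14, 3.14, 3.14].

INTERFACE

Orientations are given as a rotation vector (axis times angle).
In Python, from bench import readout, vision, job, boxes_of, place_of gives the robot as it stands.
- The arm moves only by the shell command python3 -m handwheel 'ROWS'. ROWS is JSON, one flat list of numbers, 7 for each row, row after row: the shift along the tool's x, y, z in mm, then the turn, a rotation vector about the tool's x, y, z in degrees, then the opening in per cent of the stroke, from 0 (shut) to 100 (fully open). In form: [x, y, z, rx, ry, rz, claw, x, y, z, rx, ry, rz, claw, ...]. A call has 1 to 5 rows; each row shifts and turns the commanded pose from where the row before left it, along the tool's axes as they then stand; what a row does not reach is not made up. A row lasts 1/12 s, in which the tool goes at most 41.7 mm and 7.16 degrees, less where a joint would pass 70% of its speed; a pose out of reach is approached as far as the arm can. A call with a gripper value outside its range is refused whole. The fingers move at their own pace and stop on an object; the grip force is fixed at half the most. Time passes only in rows, so rows that do not move let the fingers close. It gives the time, the measured TCP pose, the force and the opening at its end, in the units of the state.
- readout.observe(): the state, without advancing time (a new reading comes with each control period).
- vision.get_image(name): name is "scene" or "side" or "wrist"; returns a dict with "pixels" (400x640x3 uint8, red, green, blue), "vfov" (degrees; the focal length in pixels is half the picture's height over the tangent of half this angle, whatever the lens; pixels are square), "cx", "cy" (the principal point, pixels), "dist_coeffs" ([k1, k2, p1, p2, k3] as OpenCV has them; the pictures are not rectified), "R" (3x3) and "t" (3): a world point X has camera coordinates R X + t. Camera axes: x right, y down, z forward; pixel columns grow to the right and rows downward; lengths in m; the calibration is good to about 2 mm. A picture is of the moment at which its call begins. There is no depth.
- job.hand_in(): hands the job in, once; it reports no verdict.
Trained networks look in a picture, given as the dict that the camera call returned (one of the last four; its "shot" number tells which), for a name from the list of things; names that differ only in an ending like _2 or _b are one class to them, and where a whole thing is asked for, a point or a joint stands for the part that bears it (a point fixed in the world has none). Each returns a list of dicts, best first, with "conf" (0 to 1); they miss things now and then, are a little off and sometimes report something else, mostly with a low value. They report only what shows in the picture. A call takes as long as a camera call. They do not tell look-alikes from the thing itself.
- boxes_of(picture, thing): "position" ([x, y, z] in m, in world coordinates, good to about 4 mm: the middle of the surface that is visible of it).
- place_of(picture, thing): "position" ([x, y, z] in m, in world coordinates, good to about 4 mm: a listed point, or the origin of a listed thing).
The state is a dict: "t": time; "joints": joint angles; "joint_velocities": joint speeds; "joint_efforts": joint torques, N m; "tool_pos": TCP position; "orientation": TCP orientation; "contact_force": force on the tool from outside, world axes, zero at the start; "torque": the same for the moment, N m; "finger_gap": opening from 0.0 (shut) to 1.0 (fully open).
Only numpy, scipy, OpenCV 4.12 (cv2) and the standard library are available. Lean on these libraries where they do the work, as an engineer would, in place of code of your own. Each camera call takes 0.05 s, during which the arm holds its last target. There are 200 camera calls.

## Working session

There is one attempt and no reset: what is moved stays moved. The work goes in short steps, Python scripts to look and compute and a shell command to move; the robot and the scene stay as the last step left them, time stands still between calls to the robot, and variables do not carry over. Pictures are saved under pics/ and viewed, about 8 in all and at most 12, crops included, and the job is handed in when it is done.

```bash
ls; mkdir -p pics; python3 - <<'E'
from bench import readout, vision, boxes_of, place_of
import cv2
s=readout.observe(); print(s['t'],s['tool_pos'],s['orientation'],s['contact_force'],s['finger_gap'])
for n in ['scene','side']:
    p=vision.get_image(n); cv2.imwrite(f'pics/{n}0.png',p['pixels'][:,:,::-1])
    for th in ['clamp_a','lever_a_tip','orange_marker_center','green_marker_center']:
        for d in place_of(p,th): print(n,th,[round(x,3) for x in d['position']],round(d['conf'],2), {k:v for k,v in d.items() if k not in('position','conf')})
E
```

```text
pics
0.0 [6.24767429e-01 6.30179388e-05 2.30722999e-01] [-2.22080038e+00 -2.22081835e+00  1.08232137e-03] [ 0.3491343  -0.24984353 -0.2664274 ] 1.0017518537673156
scene clamp_a [0.568, -0.21, 0.001] 0.67 {}
scene clamp_a [0.608, 0.206, -0.002] 0.61 {}
scene lever_a_tip [0.61, 0.285, 0.07] 0.64 {}
scene orange_marker_center [0.654, 0.025, 0.037] 0.87 {}
scene orange_marker_center [0.575, 0.075, 0.045] 0.81 {}
scene orange_marker_center [0.673, -0.052, 0.026] 0.7 {}
scene green_marker_center [0.51, -0.008, 0.035] 0.56 {}
side clamp_a [0.569, -0.21, -0.001] 0.74 {}
side clamp_a [0.605, 0.208, 0.001] 0.66 {}
side lever_a_tip [0.607, 0.287, 0.07] 0.76 {}
side orange_marker_center [0.579, 0.073, 0.043] 0.83 {}
side orange_marker_center [0.668, -0.053, 0.021] 0.66 {}
side orange_marker_center [0.653, 0.022, 0.037] 0.59 {}
side green_marker_center [0.512, -0.001, 0.038] 0.68 {}
side green_marker_center [0.569, -0.209, 0.002] 0.56 {}
```

View pics/scene0.png

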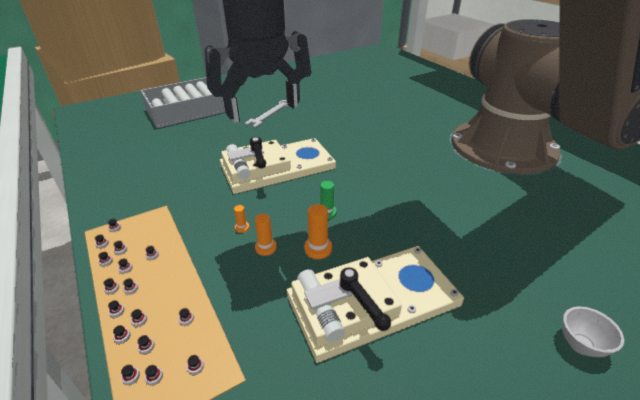

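View pics/side0.png

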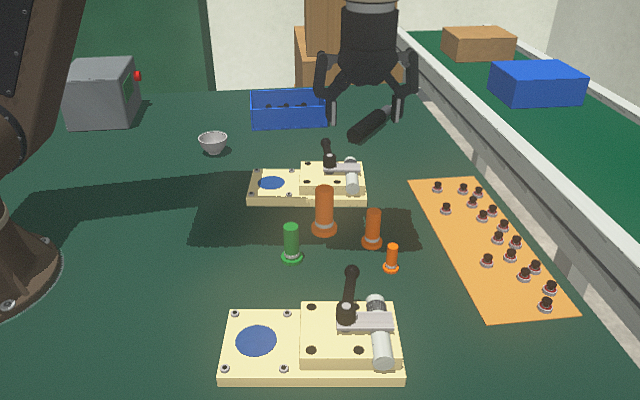

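Look-alikes for the orange marker, by scene-picture pixel: large (318,232), middle (264,235) and small (240,219). Green is at (328,197). I choose the middle one, at about (0.653, 0.024). Next I'll get the jig yaws from the pads and levers, and check the choice in a crop.

```bash
cat > h.py <<'E'
import numpy as np, cv2
from bench import readout, vision, boxes_of, place_of
def K(p):
    f=200/np.tan(np.radians(p['vfov'])/2); return np.array([[f,0,p['cx']],[0,f,p['cy']],[0,0,1]])
def ray(p,uv,z):
    "world point at height z seen at pixel uv"
    n=cv2.undistortPoints(np.array([[uv]],float),K(p),np.array(p['dist_coeffs'],float))[0,0]
    R=np.array(p['R']);C=-R.T@np.array(p['t']);d=R.T@np.r_[n,1]
    return C+d*(z-C[2])/d[2]
def proj(p,X):
    R=np.array(p['R']);return cv2.projectPoints(np.atleast_2d(np.array(X,float)),cv2.Rodrigues(R)[0],np.array(p['t'],float),K(p),np.array(p['dist_coeffs'],float))[0][:,0]
def pads(p):
    h=cv2.cvtColor(p['pixels'],cv2.COLOR_RGB2HSV);m=cv2.inRange(h,(105,110,60),(122,255,255))
    out=[]
    for c in cv2.findContours(m,cv2.RETR_EXTERNAL,cv2.CHAIN_APPROX_NONE)[0]:
        if cv2.contourArea(c)>60:
            q=np.array([ray(p,x[0],.02)[:2] for x in c]);(x,y),r=cv2.minEnclosingCircle(q.astype(np.float32))
            out.append((round(x,4),round(y,4),round(r,4)))
    return out
E
python3 - <<'E'
from h import *
ims=[]
for n,cs in [('scene',[(210,125),(225,185),(290,255)]),('side',[(290,130),(300,180),(300,255)])]:
    p=vision.get_image(n); print(n,pads(p))
    for z,u in ([(.084,(257,141)),(.072,(261,163)),(.084,(349,274)),(.072,(383,321))] if n=='scene' else [(.084,(329,156)),(.072,(325,143)),(.084,(346,307)),(.072,(352,271))]): print(u,ray(p,u,z).round(3))
    for th in ['lever_b_tip']:
        for d in place_of(p,th): print(th,np.round(d['position'],3),round(d['conf'],2))
    ims.append(np.hstack([cv2.resize(p['pixels'][y:y+80,x:x+100],(260,208),interpolation=cv2.INTER_CUBIC) for x,y in cs]))
cv2.imwrite('pics/c1.png',np.vstack(ims)[:,:,::-1])
E
```

```text
scene [(0.4874, 0.2246, 0.0266), (0.4476, -0.1941, 0.025)]
(257, 141) [ 0.567 -0.199  0.084]
(261, 163) [ 0.589 -0.132  0.072]
(349, 274) [0.608 0.21  0.084]
(383, 321) [0.608 0.288 0.072]
lever_b_tip [ 0.593 -0.131  0.075] 0.66
side [(0.4493, -0.1955, 0.0273), (0.4891, 0.2239, 0.0267), (0.549, 0.6319, 0.1735), (1.3532, 0.7541, 0.2799)]
(329, 156) [0.607 0.202 0.084]
(325, 143) [0.611 0.285 0.072]
(346, 307) [ 0.568 -0.212  0.084]
(352, 271) [ 0.592 -0.131  0.072]
lever_b_tip [ 0.588 -0.131  0.074] 0.86
```

View pics/c1.png

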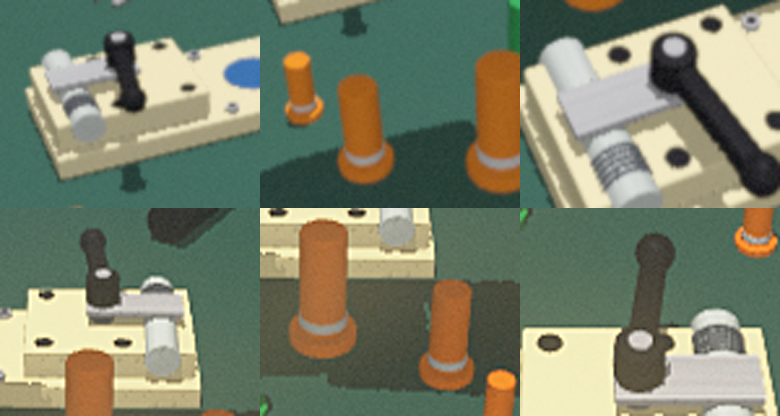

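The crop confirms the middle orange peg, at about (40–50% across, upper and lower centre panels). It is upright, between the small and large ones. Jig L has its pivot at (0.607,0.207) and yaw ≈ -8°. Jig R has its pivot at (0.568,-0.211) and yaw ≈ -7.6°. I'll test the right lever first, pushing toward +x with shut fingers.

```bash
python3 -m handwheel '[-33,-19,0,0,0,0,0,-33,-19,0,0,0,0,0,-33,-19,0,0,0,0,0,-32,-20,0,0,0,0,0,0,0,0,0,0,0,0]'; python3 -m handwheel '[0,0,34,0,0,0,0,0,0,34,0,0,0,0,0,0,34,0,0,0,0,0,0,34,0,0,0,0,0,0,33,0,0,0,0]';python3 -m handwheel '[0,0,0,0,0,0,0,0,6,0,0,0,0,0,0,0,0,0,0,0,0]'
```

```text
t: 1.12
tool_pos: [0.5454, -0.1351, 0.2315]
orientation: [2.225, 2.217, -0.002]
contact_force: [0.4, -0.4, 0.1]
finger_gap: 0.302
t: 1.53
tool_pos: [0.5481, -0.1308, 0.061]
orientation: [2.221, 2.221, 0.001]
contact_force: [-0.2, -0.8, -0.2]
finger_gap: -0.004
t: 1.78
tool_pos: [0.5559, -0.1313, 0.064]
orientation: [2.22, 2.22, 0.002]
contact_force: [0.5, 0.2, 0.0]
finger_gap: 0.001
```

Now small steps, with force readings.

```bash
for i in 1 2 3 4; do python3 -m handwheel '[0,3,0,0,0,0,0,0,0,0,0,0,0,0]' | egrep 'pos|force'; done
```

```text
tool_pos: [0.5584, -0.1313, 0.0643]
contact_force: [-0.1, 0.2, 0.4]
tool_pos: [0.5608, -0.1311, 0.0634]
contact_force: [-0.6, -0.9, -1.2]
tool_pos: [0.5636, -0.131, 0.0627]
contact_force: [-0.7, 0.7, -0.7]
tool_pos: [0.5656, -0.1309, 0.0622]
contact_force: [-4.3, -0.5, 2.0]
```

```bash
for i in 1 2 3; do python3 -m handwheel '[0,2,0,0,0,0,0,0,0,0,0,0,0,0]' | egrep 'pos|force'; done
```

```text
tool_pos: [0.5662, -0.1308, 0.0621]
contact_force: [-11.3, -1.5, 8.0]
tool_pos: [0.5666, -0.1307, 0.062]
contact_force: [-20.5, -2.8, 11.4]
tool_pos: [0.567, -0.1306, 0.0619]
contact_force: [-28.0, -5.3, 16.3]
```

The force rises to 28 N with no movement, so the right lever is tight. I'll back off and go to the left lever.

```bash
python3 -m handwheel '[0,-26,0,0,0,0,0,0,0,-35,0,0,0,0,0,0,-35,0,0,0,0,20,0,-20,0,0,0,0,40,3,0,0,0,0,0]' | egrep 'pos|force'; python3 -m handwheel '[40,3,0,0,0,0,0,40,3,0,0,0,0,0,40,3,0,0,0,0,0,40,3,0,0,0,0,0,40,3,0,0,0,0,0]' | egrep 'pos|force'; python3 -m handwheel '[40,3,0,0,0,0,0,40,3,0,0,0,0,0,40,3,0,0,0,0,0,34,0,0,0,0,0,0,0,0,0,0,0,0,0]' | egrep 'pos|force'
```

```text
tool_pos: [0.5509, -0.0734, 0.1566]
contact_force: [0.4, -0.2, 0.0]
tool_pos: [0.564, 0.1311, 0.1525]
contact_force: [1.1, -0.8, 0.1]
tool_pos: [0.5726, 0.2886, 0.1521]
contact_force: [-0.7, -0.7, 0.6]
```

```bash
python3 -m handwheel '[-4,-6,30,0,0,0,0,0,0,30,0,0,0,0,0,0,30,0,0,0,0,0,0,0,0,0,0,0]' | egrep 'pos|force'; for i in 1 2 3 4 5 6; do python3 -m handwheel '[0,4,0,0,0,0,0,0,0,0,0,0,0,0]' | egrep 'pos|force'; done
```

```text
tool_pos: [0.5648, 0.278, 0.0573]
contact_force: [-0.6, 0.6, -0.1]
tool_pos: [0.5725, 0.2792, 0.0638]
contact_force: [0.3, 0.6, 0.4]
tool_pos: [0.5765, 0.2792, 0.0642]
contact_force: [-0.5, -0.2, 0.3]
tool_pos: [0.58, 0.2791, 0.0633]
contact_force: [-0.1, 0.2, 0.1]
tool_pos: [0.5837, 0.279, 0.0626]
contact_force: [-0.8, -1.2, 0.2]
tool_pos: [0.5874, 0.279, 0.0623]
contact_force: [-2.1, -0.1, 0.3]
tool_pos: [0.5914, 0.2791, 0.0623]
contact_force: [-1.9, 0.7, 0.5]
```

It gives at about 2 N, so the left jig has the loose lever. I'll swing it on.

```bash
python3 -m handwheel '[0,8,0,0,0,0,0,-1,8,0,0,0,0,0,-2,8,0,0,0,0,0,-2,8,0,0,0,0,0,-3,8,0,0,0,0,0]' | egrep 'pos|force'; python3 -m handwheel '[0,3,0,0,0,0,0,0,0,0,0,0,0,0,0,-12,0,0,0,0,0,0,-10,-30,0,0,0,0,0,0,-35,0,0,0,0]' | egrep 'pos|force'; python3 -m handwheel '[0,0,-35,0,0,0,100,-41,0,0,0,0,0,100,-41,0,0,0,0,0,100,0,0,0,0,0,0,100]' | egrep 'pos|force'; python3 - <<'E'
from h import *
for n in ['scene','side']:
    p=vision.get_image(n); cv2.imwrite(f'pics/{n}1.png',p['pixels'][:,:,::-1])
    for th in ['lever_a_tip','orange_marker_center','green_marker_center']:
        for d in place_of(p,th): print(n,th,np.round(d['position'],3),round(d['conf'],2))
    print(pads(p))
E
```

```text
tool_pos: [0.6319, 0.2707, 0.0621]
contact_force: [-2.8, 0.2, -0.2]
tool_pos: [0.6097, 0.2708, 0.1257]
contact_force: [0.4, 0.3, 0.4]
tool_pos: [0.6124, 0.184, 0.1634]
contact_force: [-0.2, -0.3, -0.5]
scene lever_a_tip [0.662 0.265 0.072] 0.59
scene orange_marker_center [0.655 0.023 0.034] 0.77
scene orange_marker_center [0.575 0.074 0.042] 0.75
scene orange_marker_center [ 0.674 -0.05   0.025] 0.72
scene green_marker_center [ 0.511 -0.006  0.038] 0.5
[(0.4876, 0.2245, 0.0266)]
side lever_a_tip [0.662 0.264 0.07 ] 0.96
side orange_marker_center [ 0.671 -0.051  0.024] 0.84
side orange_marker_center [0.58  0.074 0.044] 0.76
side orange_marker_center [0.653 0.023 0.033] 0.71
side green_marker_center [ 0.514 -0.003  0.041] 0.91
side green_marker_center [ 0.567 -0.212  0.004] 0.71
[(0.4493, -0.1956, 0.0272), (0.489, 0.2237, 0.0266), (0.549, 0.6319, 0.1735), (1.3532, 0.7541, 0.2799)]
```

View pics/scene1.png

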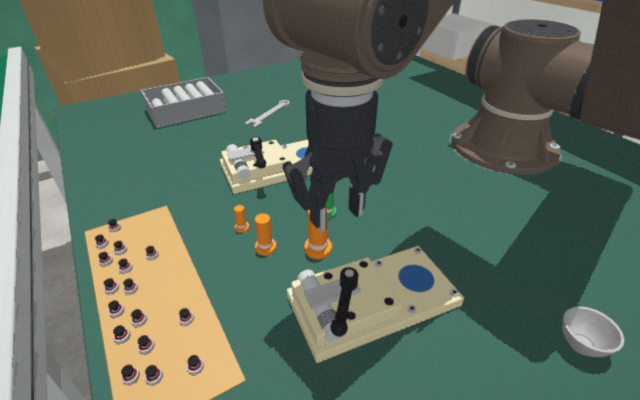

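The scene view shows the left lever swung: its ball is now at (338,327), 57 mm from its start by the network. All markers are undisturbed. Next I'll go over the middle orange marker (264,235).

```bash
python3 -m handwheel '[-39,10,0,0,0,0,100,-40,10,0,0,0,0,100,-41,10,0,0,0,0,100,-40,10,0,0,0,0,100,0,0,0,0,0,0,100]' | egrep 'pos|gap'; python3 -m handwheel '[0,0,30,0,0,0,100,0,0,0,0,0,0,100,0,0,0,0,0,0,100]'; python3 - <<'E'
from h import *
p=vision.get_image('wrist'); cv2.imwrite('pics/w1.png',p['pixels'][:,:,::-1])
for d in place_of(p,'orange_marker_center'): print(np.round(d['position'],3),round(d['conf'],2))
for z in (0,.035,.07):print(proj(p,(.654,.023,z)))
print(readout.observe()['tool_pos'])
E
```

```text
tool_pos: [0.6535, 0.0238, 0.162]
finger_gap: 1.003
t: 7.77
tool_pos: [0.6513, 0.0301, 0.1313]
orientation: [-2.219, -2.22, 0.003]
contact_force: [-0.4, 0.4, 0.4]
finger_gap: 1.0
[ 0.668 -0.048  0.021] 0.86
[0.577 0.075 0.049] 0.6
[0.657 0.02  0.034] 0.57
[[326.52551976 198.59371626]]
[[326.91414693 210.64949351]]
[[327.42018322 226.37858617]]
[0.65218642 0.03034298 0.13308536]
```

View pics/w1.png

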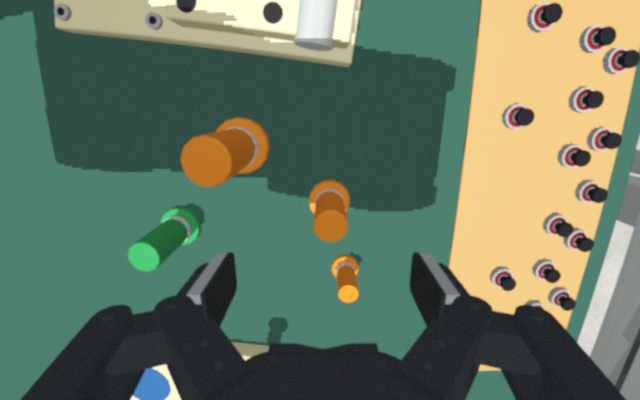

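The wrist view shows the middle peg's foot at (329,197) and top at (331,226). My predictions were (326.5,198.6) and (327.4,226.4), so x needs about +2 mm.

```bash
python3 - <<'E'
from h import *
p=vision.get_image('wrist'); print(ray(p,(331,226),.07),ray(p,(329,198),0.004)); print(readout.observe()['tool_pos'])
E
```

```text
[0.65781485 0.02277885 0.07      ] [0.65770321 0.02445097 0.004     ]
[0.65231018 0.03030267 0.13340955]
```

```bash
python3 -m handwheel '[-7,4,27,0,0,0,100,0,0,27,0,0,0,100,0,0,27,0,0,0,100,0,0,24,0,0,0,100,0,0,0,0,0,0,100]'; python3 -m handwheel '[0,0,0,0,0,0,100,0,0,0,0,0,0,20,0,0,0,0,0,0,20,0,0,0,0,0,0,20,0,0,0,0,0,0,20]';python3 -m handwheel '[0,0,0,0,0,0,20,0,0,0,0,0,0,20,0,0,0,0,0,0,20,0,0,0,0,0,0,20]'
```

```text
t: 8.33
tool_pos: [0.6543, 0.0231, 0.024]
orientation: [-2.218, -2.219, 0.005]
contact_force: [-0.6, 1.4, -0.0]
finger_gap: 1.002
t: 8.75
tool_pos: [0.6564, 0.0226, 0.0287]
orientation: [2.22, 2.22, 0.002]
contact_force: [0.1, 0.5, -0.4]
finger_gap: 0.453
t: 9.08
tool_pos: [0.6563, 0.0225, 0.0283]
orientation: [2.221, 2.221, 0.001]
contact_force: [-0.7, -0.0, 6.3]
finger_gap: 0.29
```

```bash
python3 -m handwheel '[0,0,0,0,0,0,0,0,0,-20,0,0,0,0,0,0,-37,0,0,0,0,0,0,-37,0,0,0,0,0,0,-36,0,0,0,0]'; python3 -m handwheel '[25,-21,0,0,0,0,0,25,-21,0,0,0,0,0,25,-21,0,0,0,0,0,25,-21,0,0,0,0,0,25,-21,0,0,0,0,0]'; python3 -m handwheel '[25,-21,0,0,0,0,0,25,-21,0,0,0,0,0,26,-21,0,0,0,0,0,0,0,0,0,0,0,0,0,0,0,0,0,0,0]'; python3 - <<'E'
from h import *
for n in ['scene','side']:
    p=vision.get_image(n); cv2.imwrite(f'pics/{n}2.png',p['pixels'][:,:,::-1])
    for d in place_of(p,'orange_marker_center'): print(n,np.round(d['position'],3),round(d['conf'],2))
print(readout.observe()['tool_pos'])
E
```

```text
t: 9.5
tool_pos: [0.6556, 0.0225, 0.1589]
orientation: [-2.221, -2.221, 0.001]
contact_force: [0.3, -0.2, -1.0]
finger_gap: 0.288
t: 9.92
tool_pos: [0.5497, 0.1484, 0.1576]
orientation: [2.222, 2.221, 0.0]
contact_force: [1.6, 0.9, -0.8]
finger_gap: 0.288
t: 10.33
tool_pos: [0.487, 0.2247, 0.1577]
orientation: [2.218, 2.224, 0.001]
contact_force: [0.4, -0.4, -0.1]
finger_gap: 0.292
scene [0.578 0.071 0.047] 0.93
scene [ 0.672 -0.051  0.024] 0.85
scene [0.486 0.226 0.164] 0.78
side [0.579 0.073 0.042] 0.85
side [0.488 0.225 0.163] 0.78
side [ 0.669 -0.05   0.027] 0.69
[0.4885322  0.22285838 0.1573274 ]
```

View pics/scene2.png

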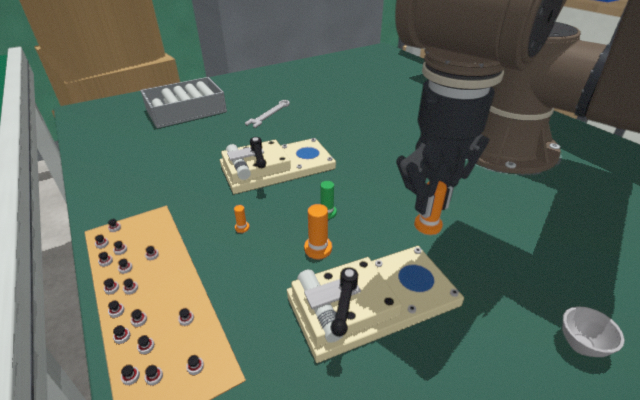

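The peg is held upright at (430,205), directly over the left pad at (416,278) in the scene view. Now lower it.

```bash
python3 -m handwheel '[0,0,35,0,0,0,0,0,0,35,0,0,0,0,0,0,25,0,0,0,0,0,0,9,0,0,0,0,0,0,0,0,0,0,0]'; python3 -m handwheel '[0,0,2,0,0,0,0,0,0,0,0,0,0,0,0,0,0,0,0,0,0]'
```

```text
t: 10.95
tool_pos: [0.4876, 0.2226, 0.0515]
orientation: [-2.222, -2.219, 0.005]
contact_force: [0.3, 0.4, 0.0]
finger_gap: 0.293
t: 11.2
tool_pos: [0.4886, 0.2236, 0.0527]
orientation: [2.221, 2.22, 0.003]
contact_force: [-0.1, 0.4, -1.4]
finger_gap: 0.288
```

```bash
for i in 1 2 ; do python3 -m handwheel '[0,0,2,0,0,0,0,0,0,0,0,0,0,0,0,0,0,0,0,0,0]' | egrep 'pos|force'; done; python3 -m handwheel '[0,0,1,0,0,0,0,0,0,0,0,0,0,0,0,0,0,0,0,0,0]' | egrep 'pos|force'
```

```text
tool_pos: [0.488, 0.2236, 0.0498]
contact_force: [-1.1, -0.4, -0.4]
tool_pos: [0.4882, 0.2237, 0.0482]
contact_force: [-2.5, -1.1, 11.9]
tool_pos: [0.4883, 0.2237, 0.0481]
contact_force: [-4.5, -1.9, 24.7]
```

In contact. I'll ease up, release with a partial opening, and retreat straight up.

```bash
python3 -m handwheel '[0,0,-2,0,0,0,0,0,0,0,0,0,0,45,0,0,0,0,0,0,55,0,0,0,0,0,0,55,0,0,0,0,0,0,55]'; python3 -m handwheel '[0,0,-10,0,0,0,55,0,0,-30,0,0,0,55,0,0,-40,0,0,0,55,0,0,-40,0,0,0,55,0,0,0,0,0,0,55]'; python3 -m handwheel '[-40,0,0,0,0,0,55,-40,0,0,0,0,0,55,-40,0,0,0,0,0,55,0,0,0,0,0,0,55]' | egrep 'pos|force'; python3 - <<'E'
from h import *
for n in ['scene','side']:
    p=vision.get_image(n); cv2.imwrite(f'pics/{n}3.png',p['pixels'][:,:,::-1])
    for th in ['orange_marker_center','green_marker_center','lever_a_tip']:
        for d in place_of(p,th): print(n,th,np.round(d['position'],3),round(d['conf'],2))
E
```

```text
t: 12.37
tool_pos: [0.4878, 0.2235, 0.048]
orientation: [-2.221, -2.221, 0.0]
contact_force: [0.5, 0.4, 0.2]
finger_gap: 0.55
t: 12.78
tool_pos: [0.4902, 0.2244, 0.1755]
orientation: [2.218, 2.218, 0.014]
contact_force: [0.6, 0.6, 0.2]
finger_gap: 0.551
tool_pos: [0.4877, 0.0988, 0.169]
contact_force: [1.4, -0.5, 0.4]
scene orange_marker_center [0.484 0.226 0.056] 0.61
scene orange_marker_center [0.578 0.076 0.045] 0.61
scene orange_marker_center [ 0.672 -0.053  0.023] 0.55
scene orange_marker_center [0.66  0.264 0.071] 0.34
scene green_marker_center [ 0.509 -0.006  0.036] 0.88
scene lever_a_tip [0.66  0.263 0.07 ] 0.95
side orange_marker_center [0.58  0.073 0.045] 0.85
side orange_marker_center [ 0.672 -0.05   0.025] 0.58
side orange_marker_center [0.483 0.224 0.054] 0.55
side green_marker_center [ 0.513 -0.005  0.036] 0.7
side lever_a_tip [0.663 0.264 0.073] 0.9
```

View pics/scene3.png

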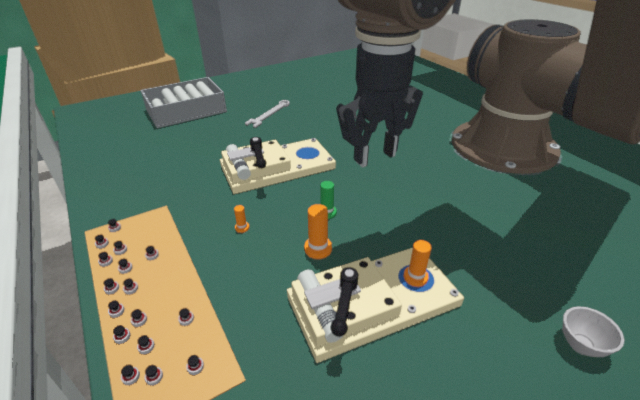

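The peg stands upright on the left pad, foot at (416,280), and the gripper is clear of it. Green and the right lever look unmoved.

```bash
python3 -m handwheel '[0,0,0,0,0,0,55,0,0,0,0,0,0,55,0,0,0,0,0,0,55]' | egrep 'pos|force'; python3 -c "from bench import job; print(job.hand_in())"
```

```text
tool_pos: [0.4879, 0.1039, 0.1683]
contact_force: [0.8, 0.6, 0.0]
the job is handed in; nothing more can be done
None
```

The job is done and handed in, at about 13 s of the 51 s allowed; handing in gives no verdict. The loose lever was on the left jig (y ≈ +0.21 m), and the middle-sized orange marker now stands upright on that jig's blue pad, released.

- **Levers:** The right jig's lever (y ≈ -0.21 m) is tight. It held while the wrist read a 28 N sideways push (about 33 N in all), and I stopped there. The left one gave at about 2 N, and I swung it about 40° clockwise. By the networks, its end is about 57 mm from its start.
- **Last checks:** Two cameras put the marker's centre at about (0.484, 0.225, 0.055), within about 5 mm of the pad centre at (0.488, 0.224). The green marker is where it was, to within the networks' accuracy, and the gripper is clear of everything.
- **Not fully checked:** In the last check I judged the right lever unmoved only by eye from the picture. The networks did not report it that time.
- **A wrong network report:** One low-confidence (0.34) "orange marker" came back at the lever ball. The picture shows it was wrong, and I ignored it.

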